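# Fetch the hemmed-in steel sample from the storage board

## Task

The round steel sample bar lies hemmed in on the wooden storage board: move the two brass weights and the black anvil that stand round it onto the grey side mat, leaving the bar where it lies until all three are there. Then lay the bar flat in the middle of the aluminium tray, along the tray's long side. Finally put the weights and the anvil back upright, each on the very circle it stood on at the start, and do not disturb the dropper bottle or the flat steel test block beside the work.

Things in the scene. Friction and masses are not known exactly. Their poses are not given: they have to be found in the camera images.
- big_weight: Larger brass weight, loose, about 0.4 kg: round body 56 mm in diameter and 25 mm high, with a round knob 22 mm across on top reaching from 25 to 40 mm. Origin at the centre of its underside, z up. Held by the knob from above.
- small_weight: Smaller brass weight, loose, about 0.2 kg: round body 44 mm in diameter and 22 mm high, with a round knob 16 mm across on top reaching from 22 to 36 mm. Origin at the centre of its underside, z up. Held by the knob from above.
- anvil: Black flat anvil, loose, about 0.28 kg: a disc 60 mm in diameter and 20 mm high with an upright stem 24 mm in diameter on top reaching from 20 to 40 mm. Origin at the centre of its underside, z up. Held by the stem from above.
- sample: Round steel sample bar, loose, about 0.24 kg, 23 mm wide and 85 mm long, lying on a flat so that it does not roll; its top is 20 mm over its underside. Origin at the centre of its underside, y along its length, z up. Gripped across its width, which needs the finger room that the three things round it take up.
- storage_board: Light wooden board, fixed, 170 (x) x 150 (y) x 8 mm; origin at the centre of its underside. The bar starts in its middle, along its y. Three thin dark circles, 65 mm in diameter, are drawn on top at (-45, +34), (-45, -34) and (+45, 0) mm in its frame; each weight and the anvil starts centred on one of them (which on which varies).
- side_mat: Grey square felt mat, fixed, 170 x 170 mm, 4 mm thick (its top is 4 mm over its origin, at the centre of its underside): the side area, with room for the three things side by side.
- sample_tray: Shallow pale aluminium tray, fixed, outside 90 (x) x 124 (y) mm, rim 10 mm high and 4 mm thick, floor 4 mm over its origin at the centre of its underside. Its long side is y.
- dropper_bottle: Bystander: brown glass dropper bottle, loose, 34 mm in diameter, 102 mm high; origin under its centre.
- test_block: Bystander: flat steel test block, loose, a disc 50 mm in diameter and 12 mm thick; origin at the centre of its underside.
Mind the look-alikes: they are no part of the job. Leave any orange look-alike of the big_weight alone.

How it is judged (in metres and radians):
On the way, in this order (a step that is already met when the one before it is completed fails the run):
1. both weights and the anvil stand released on the side mat, and the bar still lies where it was (within 30 mm) (x of big_weight in the frame of side_mat between -0.085 and 0.085 m and y of big_weight in the frame of side_mat between -0.085 and 0.085 m and z of each of big_weight, small_weight, anvil in the frame of side_mat below 0.012 m and angle between each of big_weight, small_weight, anvil's own z axis and vertical below 0.15 rad and linear speed of each of big_weight, small_weight, anvil below 0.02 m/s and contact force between the fingers and big_weight below 0.1 N and x of small_weight in the frame of side_mat between -0.085 and 0.085 m and y of small_weight in the frame of side_mat between -0.085 and 0.085 m and contact force between the fingers and small_weight below 0.1 N and x of anvil in the frame of side_mat between -0.085 and 0.085 m and y of anvil in the frame of side_mat between -0.085 and 0.085 m and contact force between the fingers and anvil below 0.1 N and distance of sample from where it was at the start of the episode below 0.03 m), for 0.2 s.
2. the bar lies flat and released in the middle of the tray, along its long side (x of sample in the frame of sample_tray between -0.015 and 0.015 m and y of sample in the frame of sample_tray between -0.018 and 0.018 m and z of sample in the frame of sample_tray below 0.01 m and angle between sample's own z axis and vertical below 0.1 rad and angle between the y axis of sample and the y axis of sample_tray, either way round below 0.26 rad and linear speed of sample below 0.02 m/s and contact force between the fingers and sample below 0.1 N), for 0.2 s.
At the end, for the whole second after the job is handed in: The bar lies flat in the tray, its centre within 15 mm across and 18 mm along of the tray's centre and its length within 15 degrees of the tray's long side; each weight and the anvil stands upright within 15 mm of where it stood at the start; all are released and at rest (all of step 2 and distance of each of big_weight, small_weight, anvil from where it was at the start of the episode below 0.015 m and angle between each of big_weight, small_weight, anvil's own z axis and vertical below 0.1 rad and linear speed of each of big_weight, small_weight, anvil below 0.02 m/s and contact force between the fingers and big_weight below 0.1 N and contact force between the fingers and small_weight below 0.1 N and contact force between the fingers and anvil below 0.1 N); the robot touches nothing.
It fails at once if the dropper bottle is pushed more than 20 mm or tipped (distance of dropper_bottle from where it was at the start of the episode above 0.02 m or angle between dropper_bottle's own z axis and vertical above 0.3 rad).
It fails at once if the test block is pushed more than 20 mm or tipped (distance of test_block from where it was at the start of the episode above 0.02 m or angle between test_block's own z axis and vertical above 0.3 rad).
It also fails if it takes over 131 s, if anything falls off the work surface, if the arm or the gripper's body presses on something with over 40 N, if the wrist force passes 120 N, or if a joint passes its speed limit or range.

## Robot

A 7-joint arm with a two-finger parallel gripper is mounted at the origin on a cart in front of the work surface, level with it; the furniture and walls round the work are solid. World frame = base frame: x ahead of the robot, y to its left, z up, the work surface at z = 0. Lengths are in mm, angles in rad, forces in N, time in s.
With the tool pointing down it reaches from about 400 to 875 mm from the base axis. Payload 4.4 kg.
Tool frame: the origin (TCP) lies midway between the tips of the shut fingers; the grasp point (between the pads) lies 19 mm behind it; z points along the fingers, y is the line along which they close (so a half turn about z gives the same grasp; the last joint's range is limited). The gripper opens to 85 mm and grips with 20 to 120 N. Pads are 22 mm wide; open, the fingers measure 114 mm over their backs; the gripper's body (76 mm by 85 mm) begins 54 mm behind the grasp point. The pads swing forward as they close: fully open they stand 13 mm farther back than shut.
Start: joints at [-1.197, 0.628, 0.038, 1.517, -0.027, 0.996, -0.02], TCP at [276.722, 588.169, 231.313] pointing down, gripper open.
Joint ranges: [-3.06, 3.06], [-0.37, 2.12], [-1.25, 1.32], [0.18, 2.47], [-1.1, 4.24], [0.23, 1.98], [-2.94, 2.94]. Speed limits (rad/s): [2.57, 2.57, 3.14, 3.14, 3.14, 3.14, 3.14].

## Interface

Orientations are given as [roll, pitch, yaw] about the fixed x, y, z axes, in that order (R = Rz(yaw) Ry(pitch) Rx(roll)).
In Python, from cell import readout, optics, order gives the robot as it stands.
- The arm moves only by the shell command python3 -m jog 'ROWS'. ROWS is a JSON object of lists of equal length, an entry for each row: "claw": the opening, from 0 (shut) to 1 (fully open); "xyz": the shift along the tool's x, y, z each as a share of 0.1 m, from -1 to 1, a list of three; "twist": the turn, a rotation vector about the tool's x, y, z each as a share of 180 degrees, from -1 to 1, a list of three. A call has 1 to 12 rows; each row shifts and turns the commanded pose from where the row before left it, along the tool's axes as they then stand; what a row does not reach is not made up. A row lasts 1/8 s, in which the tool goes at most 62.5 mm and 10.7 degrees, less where a joint would pass 70% of its speed; a pose out of reach is approached as far as the arm can. A call with a number of a shift or a turn outside -1 to 1 is refused whole. A call with a gripper value outside its range is refused whole. The fingers move at their own pace and stop on an object; the grip force is fixed at half the most. Time passes only in rows, so rows that do not move let the fingers close. It gives the time, the measured TCP pose, the force, the opening and the grip force at its end, in the units of the state.
- readout.read_state(): the state, without advancing time (a new reading comes with each control period).
- optics.get_image(name): name is "scene" or "side" or "wrist"; returns a dict with "color" (420x560x3 uint8, red, green, blue), "fovy" (degrees; the focal length in pixels is half the picture's height over the tangent of half this angle, whatever the lens; pixels are square), "cx", "cy" (the principal point, pixels), "k1" (the pictures are not rectified: a ray, as slopes to the right and down, at radius r is drawn at 1 + k1 r^2 times it, then the intrinsics apply), "view" (4x4, takes a point from world to camera coordinates). Camera axes: x right, y up, looking along -z (the intrinsics and any distortion apply to the point x, -y, -z); pixel columns grow to the right and rows downward; lengths in mm; the calibration is good to about 2 mm. A picture is of the moment at which its call begins. There is no depth.
- order.finish_job(): hands the job in; it is judged then, once.
Trained networks look in the newest picture that a camera, given by its name, has taken for a name from the list of things; names that differ only in an ending like _2 or _b are one class to them, and where a whole thing is asked for, a point or a joint stands for the part that bears it (a point fixed in the world has none). Each returns a list of dicts, best first, with "score" (0 to 1); they miss things now and then, are a little off and sometimes report something else, mostly with a low value. They report only what shows in the picture. A call takes as long as a camera call. They do not tell look-alikes from the thing itself.
- optics.boxes_of(camera, label): "rect" ([left, top, width, height] in pixels, round what is visible of it).
The state is a dict: "clock": time; "qpos": joint angles; "qd": joint speeds; "tau": joint torques, N m; "eef_pos": TCP position; "tool_rot": TCP orientation; "force": force on the tool from outside, world axes, zero at the start; "torque": the same for the moment, N m; "width": finger opening in mm; "gripper_force": force on a finger pad.
Only numpy, scipy, OpenCV 4.12 (cv2) and the standard library are available. Lean on these libraries where they do the work, as an engineer would, in place of code of your own. Each camera call takes 0.05 s, during which the arm holds its last target. There are 200 camera calls.

## Working session

There is one attempt and no reset: what is moved stays moved. The work goes in short steps, Python scripts to look and compute and a shell command to move; the robot and the scene stay as the last step left them, time stands still between calls to the robot, and variables do not carry over. Pictures are saved under pics/ and viewed, at most 14 in all, crops included, and the job is handed in when it is done.

```bash
mkdir -p pics; ls; cat > h.py <<'E'
import numpy as np,cv2
from cell import readout,optics,order
def cam(n):
    im=optics.get_image(n);h=im["color"].shape[0]
    f=h/2/np.tan(np.radians(im["fovy"])/2);im["f"]=f;return im
def proj(im,p):
    V=np.array(im["view"]);p=np.atleast_2d(p);c=(V[:3,:3]@p.T).T+V[:3,3]
    s=np.c_[c[:,0],-c[:,1]]/-c[:,2:3];r2=(s**2).sum(1,keepdims=True)
    return s*(1+im["k1"]*r2)*im["f"]+[im["cx"],im["cy"]]
def unproj(im,uv,z):
    uv=np.atleast_2d(np.array(uv,float));d=(uv-[im["cx"],im["cy"]])/im["f"];s=d.copy()
    for _ in range(30): s=d/(1+im["k1"]*(s**2).sum(1,keepdims=True))
    V=np.array(im["view"]);R=V[:3,:3];o=-R.T@V[:3,3]
    w=(R.T@np.c_[s[:,0],-s[:,1],-np.ones(len(s))].T).T
    return o+w*((z-o[2])/w[:,2])[:,None]
def save(im,name): cv2.imwrite("pics/"+name,im["color"][:,:,::-1])
E
python3 - <<'E'
from h import *
for n in("scene","side","wrist"):
    im=cam(n);save(im,n+"0.png")
    V=np.array(im["view"]);print(n,im["fovy"],im["k1"],(-V[:3,:3].T@V[:3,3]).round(),(-V[2,:3]).round(2))
    for l in["big_weight","small_weight","anvil","sample","storage_board","side_mat","sample_tray","dropper_bottle","test_block"]:
        print(l,[(round(b["score"],2),[int(x) for x in b["rect"]]) for b in optics.boxes_of(n,l)[:4]])
print(readout.read_state())
E
```

```text
pics
scene 57.124324444913604 -0.07953294251033088 [-25.  58. 917.] [ 0.56 -0.14 -0.82]
big_weight [(0.67, [251, 238, 23, 20]), (0.54, [283, 203, 16, 21])]
small_weight [(0.54, [233, 245, 14, 19])]
anvil [(0.93, [237, 214, 17, 24])]
sample [(0.54, [235, 234, 27, 11])]
storage_board [(0.63, [215, 210, 70, 61])]
side_mat [(0.72, [309, 186, 70, 53])]
sample_tray [(0.58, [135, 236, 49, 32])]
dropper_bottle [(0.59, [399, 196, 19, 27])]
test_block []
side 47.447642430469365 -0.0396877182871756 [317. 946. 540.] [ 0.21 -0.88 -0.42]
big_weight [(0.9, [291, 227, 26, 21]), (0.81, [258, 207, 25, 19])]
small_weight [(0.64, [292, 240, 18, 21])]
anvil [(0.74, [249, 229, 26, 22])]
sample []
storage_board [(0.63, [240, 230, 82, 40])]
side_mat [(0.72, [256, 182, 71, 31])]
sample_tray [(0.95, [200, 285, 74, 50])]
dropper_bottle [(0.65, [274, 232, 14, 23]), (0.58, [317, 154, 16, 32])]
test_block [(0.67, [292, 227, 23, 19]), (0.46, [276, 174, 14, 8])]
wrist 67.66065488198778 -0.029566393918756772 [200. 624. 375.] [ 0.29 -0.14 -0.95]
big_weight []
small_weight []
anvil []
sample [(0.52, [118, 397, 11, 19])]
storage_board []
side_mat []
sample_tray []
dropper_bottle []
test_block []
{'clock': 1.5, 'qpos': array([-1.1967827 ,  0.62842324,  0.03852698,  1.51739781, -0.0270307 ,
        0.99631802, -0.02001477]), 'qd': array([-0.00099411, -0.00084635, -0.00146844, -0.00026785, -0.00048997,
       -0.00062915, -0.0017536 ]), 'tau': array([-4.03675213e-04, -5.63263142e+01,  1.22560300e+00, -1.93782377e+01,
        1.09585238e-02,  1.67658178e-03, -1.07032130e-05]), 'eef_pos': array([276.73555523, 588.15445831, 231.29953683]), 'tool_rot': array([-3.14156435e+00, -4.46647261e-05,  2.70170079e+00]), 'force': array([ 0.47352423, -0.03916942,  0.5734358 ]), 'torque': array([-0.0160445 , -0.01280126, -0.02254304]), 'gripper_force': 0.0, 'width': 85.50056292709203}
```

```bash
python3 - <<'E'
import cv2
a=cv2.imread("pics/scene0.png")[165:295,120:440];b=cv2.imread("pics/side0.png")[140:350,180:360]
cv2.imwrite("pics/a.png",cv2.resize(a,(800,325),interpolation=cv2.INTER_CUBIC));cv2.imwrite("pics/b.png",cv2.resize(b,(514,600),interpolation=cv2.INTER_CUBIC))
E
```

```text
(no output)
```

View pics/a.png

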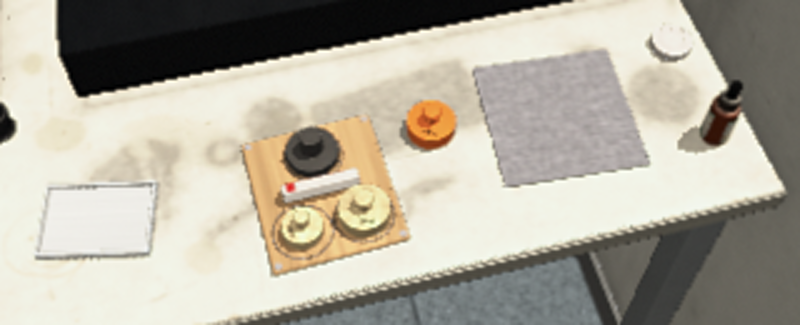

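View pics/b.png

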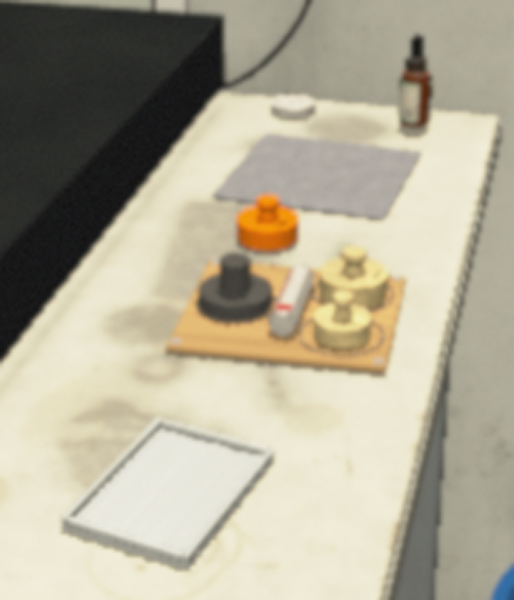

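Scene: anvil at (245,226), big brass weight at (265,249), small at (240,256), bar at (248,239); the orange look-alike at (293,214) is to be left alone; mat (344,213), tray (159,252), bottle (408,210), test block (388,181).

```bash
python3 - <<'E'
from h import *
im=cam("scene")
def s(x,y): return (120+x/2.5,165+y/2.5)
for n,p,z in [("board",[s(245,146),s(373,117),s(409,238),s(276,273)],8),("mat",[s(474,67),s(608,50),s(648,164),s(507,186)],4),("tray",[s(58,183),s(157,182),s(150,256),s(37,258)],10),("anvilknob",[s(313,139)],48),("big",[s(364,194)],48),("small",[s(302,217)],44),("orange",[s(432,106)],40),("bottle",[s(712,143)],0),("block",[s(670,40)],12)]:
    w=unproj(im,p,z);print(n,w[:,:2].round().tolist(),w.mean(0).round())
w=cam("wrist");V=np.array(w["view"]);st=readout.read_state()
from scipy.spatial.transform import Rotation as R
T=R.from_euler("xyz",st["tool_rot"]).as_matrix();o=-V[:3,:3].T@V[:3,3]
print("cam in tool",T.T@(o-st["eef_pos"]),"axes",(T.T@V[:3,:3].T).round(3));print(T.round(3))
E
```

```text
board [[601.0, 82.0], [604.0, -68.0], [442.0, -69.0], [436.0, 75.0]] [520.   5.   8.]
mat [[648.0, -203.0], [633.0, -370.0], [467.0, -353.0], [479.0, -190.0]] [ 557. -279.    4.]
tray [[602.0, 292.0], [576.0, 184.0], [486.0, 201.0], [513.0, 319.0]] [544. 249.  10.]
anvilknob [[564.0, 7.0]] [564.   7.  48.]
big [[483.0, -31.0]] [483. -31.  48.]
small [[474.0, 37.0]] [474.  37.  44.]
orange [[580.0, -131.0]] [ 580. -131.   40.]
bottle [[478.0, -438.0]] [ 478. -438.    0.]
block [[624.0, -446.0]] [ 624. -446.   12.]
cam in tool [ 8.47244371e+01 -6.62637889e-02 -1.43299861e+02] axes [[-0.     0.946  0.323]
 [ 1.     0.001 -0.001]
 [-0.001  0.323 -0.946]]
[[-0.905  0.426 -0.   ]
 [ 0.426  0.905  0.   ]
 [ 0.     0.    -1.   ]]
```

```bash
python3 -m jog '{"claw":[1,1,1,1,1,1,1],"xyz":[[0,0,0],[0,0,0],[0,0,0],[0,0,0],[0,0,0],[0,0,0],[0,0,0]],"twist":[[0,0,0.0514],[0,0,0.0514],[0,0,0.0514],[0,0,0.0514],[0,0,0.0514],[0,0,0.0514],[0,0,0.0514]]}'
python3 -m jog '{"claw":[1,1,1,1,1,1,1,1,1,1,1],"xyz":[[-0.5,0.22,0],[-0.5,0.22,0],[-0.5,0.22,0],[-0.5,0.22,0],[-0.5,0.22,0],[-0.5,0.22,0],[-0.5,0.22,0],[-0.5,0.22,0],[-0.5,0.22,0],[-0.5,0.22,0],[-0.5,0.22,0]],"twist":[[0,0,0],[0,0,0],[0,0,0],[0,0,0],[0,0,0],[0,0,0],[0,0,0],[0,0,0],[0,0,0],[0,0,0],[0,0,0]]}'
python3 -m jog '{"claw":[1,1,1,1],"xyz":[[0,0,0],[0,0,0],[0,0,0],[0,0,0]],"twist":[[0,0,0],[0,0,0],[0,0,0],[0,0,0]]}'
python3 - <<'E'
from h import *
im=cam("wrist");save(im,"w1.png");print(readout.read_state()["clock"])
for l in["big_weight","small_weight","anvil","sample","storage_board"]:
    print(l,[(round(b["score"],2),[int(x) for x in b["rect"]]) for b in optics.boxes_of("wrist",l)[:4]])
cv2.imwrite("pics/w1b.png",cv2.resize(im["color"][:,:,::-1],(800,600),interpolation=cv2.INTER_CUBIC))
E
```

```text
clock: 2.48
eef_pos: [276.6, 588.3, 231.3]
tool_rot: [-3.141, -0.0, 1.566]
force: [0.8, -0.6, -0.8]
width: 85.5
gripper_force: 0.0
clock: 3.85
eef_pos: [519.9, 36.9, 231.6]
tool_rot: [3.141, -0.0, 1.572]
force: [-0.9, 0.4, -1.6]
width: 85.1
gripper_force: 0.0
clock: 4.35
eef_pos: [518.7, 39.7, 231.3]
tool_rot: [-3.141, -0.0, 1.574]
force: [0.3, 0.5, -0.2]
width: 85.4
gripper_force: 0.0
4.4
big_weight [(0.81, [301, 275, 40, 37]), (0.69, [224, 208, 48, 45])]
small_weight [(0.91, [223, 155, 35, 41])]
anvil [(0.91, [296, 173, 52, 50])]
sample [(0.55, [271, 162, 22, 72])]
storage_board [(0.92, [211, 130, 143, 124])]
```

View pics/w1b.png

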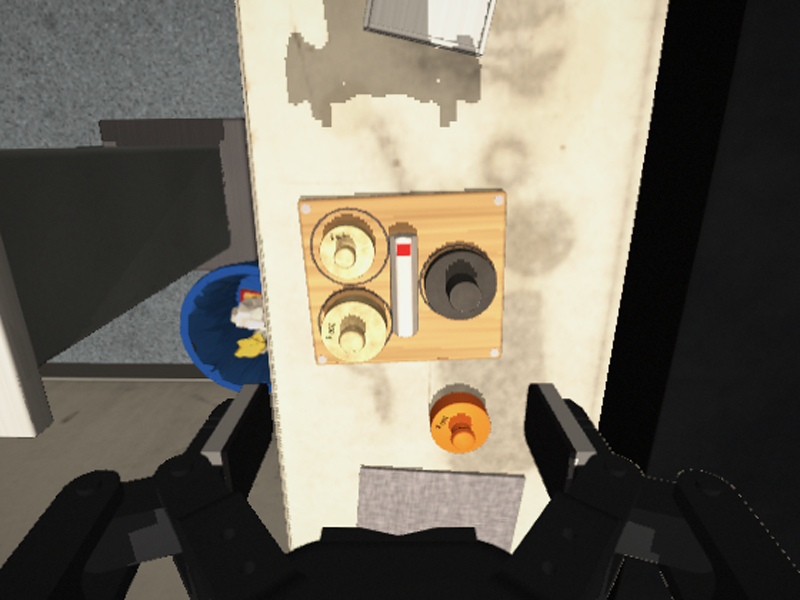

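The wrist view (800-px copy) shows: small weight knob (345,254), big weight knob (352,341), anvil stem (464,292), bar (404,285), orange look-alike (461,430) nearer the mat, to be left alone. Confirming with an enlarged crop.

```bash
python3 - <<'E'
import cv2
a=cv2.imread("pics/w1.png")[125:325,205:365]
cv2.imwrite("pics/w1c.png",cv2.resize(a,(480,600),interpolation=cv2.INTER_CUBIC))
E
```

```text
(no output)
```

View pics/w1c.png

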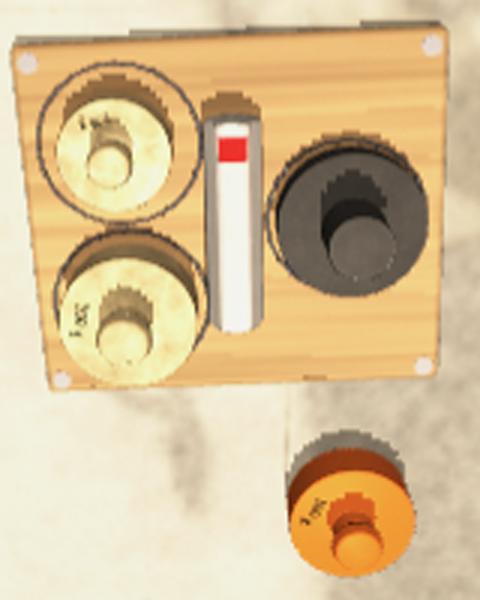

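Confirmed: two brass weights (small at crop (109,167), big at (123,343)), black anvil (361,249), all on the board; the orange one (358,548) is off it and is the look-alike.

```bash
python3 - <<'E'
from h import *
im=cam("wrist")
def s(*p): return [(205+x/3,125+y/3) for x,y in p]
for n,p,z in[("small",s((109,167)),44),("big",s((123,343)),48),("anvil",s((361,249)),48),("smallbody",s((114,155)),30),("bigbody",s((128,320)),33),("anvilbody",s((352,222)),28),("bar",s((232,118),(236,332)),28),("corners",s((13,42),(447,28),(436,376),(50,390)),8),("circ",s((121,143)),8)]:
    w=unproj(im,p,z)[:,:2];print(n,w.round(1).tolist(),w.mean(0).round(1))
E
```

```text
small [[477.4, 40.0]] [477.4  40. ]
big [[480.6, -27.8]] [480.6 -27.8]
anvil [[569.4, 10.1]] [569.4  10.1]
smallbody [[477.8, 41.1]] [477.8  41.1]
bigbody [[481.3, -24.8]] [481.3 -24.8]
anvilbody [[568.6, 14.2]] [568.6  14.2]
bar [[522.0, 54.7], [524.0, -32.2]] [523.   11.3]
corners [[437.9, 80.4], [604.5, 85.8], [611.2, -61.9], [443.5, -68.7]] [524.3   8.9]
circ [[478.2, 40.8]] [478.2  40.8]
```

```bash
python3 -m jog '{"claw":[1,1,1,1,1,1,1],"xyz":[[0.01,-0.412,0],[0,0,0.5],[0,0,0.5],[0,0,0.4],[0,0,0.2],[0,0,0],[0,0,0]],"twist":[[0,0,0],[0,0,0],[0,0,0],[0,0,0],[0,0,0],[0,0,0],[0,0,0]]}'
```

```text
clock: 5.58
eef_pos: [478.5, 39.2, 72.0]
tool_rot: [3.14, -0.0, 1.571]
force: [0.5, -0.4, 0.2]
width: 85.5
gripper_force: 0.0
```

```bash
python3 -m jog '{"claw":[1,1,1,0,0,0,0,0,0,0,0],"xyz":[[0.015,-0.01,0.2],[0,0,0.2],[0,0,0],[0,0,0],[0,0,0],[0,0,0],[0,0,0],[0,0,0],[0,0,0],[0,0,0],[0,0,0]],"twist":[[0,0,0],[0,0,0],[0,0,0],[0,0,0],[0,0,0],[0,0,0],[0,0,0],[0,0,0],[0,0,0],[0,0,0],[0,0,0]]}'
```

```text
clock: 6.95
eef_pos: [477.3, 40.9, 31.8]
tool_rot: [3.141, -0.0, 1.572]
force: [-0.6, -0.6, 5.7]
width: 11.8
gripper_force: 58.5
```

```bash
python3 -m jog '{"claw":[0,0,0,0],"xyz":[[0,0,-0.1],[0,0,-0.1],[0,0,0],[0,0,0]],"twist":[[0,0,0],[0,0,0],[0,0,0],[0,0,0]]}'
python3 - <<'E'
from h import *
im=cam("wrist");save(im,"w2.png")
print(optics.boxes_of("wrist","small_weight"))
E
```

```text
clock: 7.45
eef_pos: [476.8, 40.9, 51.4]
tool_rot: [3.142, -0.0, 1.572]
force: [0.1, -0.3, -3.1]
width: 11.7
gripper_force: 58.7
[{'rect': [237.5, 215.9, 80.3, 83.7], 'score': 0.78}, {'rect': [214.4, 161.0, 274.8, 198.6], 'score': 0.62}]
```

View pics/w2.png

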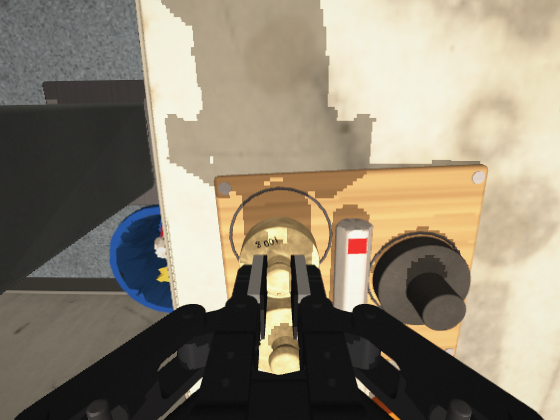

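The small weight (278,250) is held by its knob and lifted clear; bar (350,265) undisturbed.

```bash
python3 -m jog '{"claw":[0,0,0,0,0,0,0,0,0,0,0,0],"xyz":[[0,0,-0.25],[0,0,-0.2],[-0.3,0.037,0],[-0.47,0.061,0],[-0.47,0.061,0],[-0.47,0.061,0],[-0.47,0.061,0],[-0.4,0.061,0],[-0.24,0.031,0],[0,0,0],[0,0,0],[0,0,0.3]],"twist":[[0,0,0],[0,0,0],[0,0,0],[0,0,0],[0,0,0],[0,0,0],[0,0,0],[0,0,0],[0,0,0],[0,0,0],[0,0,0],[0,0,0]]}'
python3 - <<'E'
from h import *
im=cam("scene");save(im,"s2.png");cv2.imwrite("pics/s2b.png",cv2.resize(im["color"][160:290,200:440,::-1],(800,433),interpolation=cv2.INTER_CUBIC))
im=cam("wrist");save(im,"w3.png")
print(optics.boxes_of("scene","side_mat"))
E
```

```text
clock: 9.05
eef_pos: [516.3, -240.0, 67.6]
tool_rot: [3.137, 0.001, 1.574]
force: [0.5, 0.1, -3.0]
width: 12.1
gripper_force: 58.9
[]
```

View pics/w3.png

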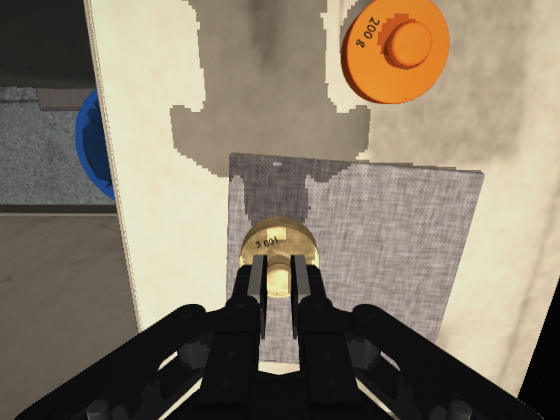

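The weight hangs over the mat, whose near edge runs from (231,154) to (483,173).

```bash
python3 - <<'E'
from h import *
im=cam("wrist");w=unproj(im,[(231,154),(483,173),(437,337)],4)[:,:2];print(w.round(),readout.read_state()["eef_pos"])
x=w[1]-w[0];u=x/np.linalg.norm(x);v=np.array([-u[1],u[0]]);print(np.linalg.norm(x),"centre",w[:2].mean(0)-85*v,np.degrees(np.arctan2(u[1],u[0])))
E
```

```text
[[ 480. -188.]
 [ 649. -200.]
 [ 641. -335.]] [ 513.98342865 -239.66704026   66.09000797]
168.9360829473986 centre [ 558.72875863 -278.68485603] -4.031785936449778
```

```bash
python3 -m jog '{"claw":[0,0,0,0,0,1,1,1,1,1,1],"xyz":[[0,0,0.2],[0,0,0.1],[0,0,0.06],[0,0,0.005],[0,0,0],[0,0,0],[0,0,0],[0,0,-0.2],[0,0,-0.3],[0,0,-0.1],[0,0,0]],"twist":[[0,0,0],[0,0,0],[0,0,0],[0,0,0],[0,0,0],[0,0,0],[0,0,0],[0,0,0],[0,0,0],[0,0,0],[0,0,0]]}'
```

```text
clock: 10.62
eef_pos: [514.8, -241.3, 90.3]
tool_rot: [3.14, 0.0, 1.572]
force: [0.3, 0.3, -0.3]
width: 85.3
gripper_force: 0.0
```

```bash
python3 -m jog '{"claw":[1,1,1,1,1,1,1,1,1],"xyz":[[0.4,-0.063,0],[0.48,-0.08,0],[0.48,-0.08,0],[0.48,-0.08,0],[0.308,-0.04,0],[0,0,0.1],[0,0,0.1],[0,0,0],[0,0,0]],"twist":[[0,0,0],[0,0,0],[0,0,0],[0,0,0],[0,0,0],[0,0,0],[0,0,0],[0,0,0],[0,0,0]]}'
python3 - <<'E'
from h import *
im=cam("scene");save(im,"s3.png");cv2.imwrite("pics/s3b.png",cv2.resize(im["color"][160:290,200:440,::-1],(800,433),interpolation=cv2.INTER_CUBIC))
print(optics.boxes_of("scene","small_weight"),readout.read_state()["eef_pos"])
E
```

```text
clock: 11.75
eef_pos: [479.9, -27.6, 69.6]
tool_rot: [-3.141, 0.0, 1.569]
force: [-0.2, 0.4, 0.6]
width: 85.4
gripper_force: 0.0
[{'rect': [327.3, 211.9, 18.2, 21.0], 'score': 0.49}] [480.10490333 -27.19317901  69.91604802]
```

View pics/s3b.png

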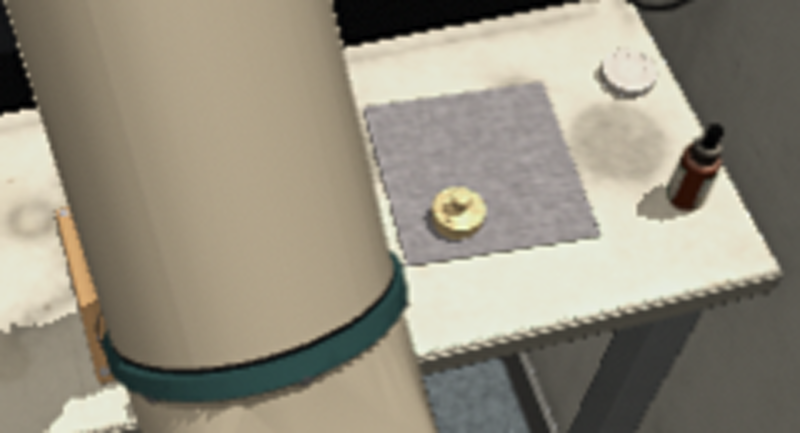

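The small weight stands upright on the mat at crop (459,212). On to the big one.

```bash
python3 -m jog '{"claw":[1,1,1,0,0,0,0,0,0,0,0,0],"xyz":[[0.007,0.004,0.2],[0,0,0.14],[0,0,0],[0,0,0],[0,0,0],[0,0,0],[0,0,0],[0,0,0],[0,0,0],[0,0,0],[0,0,-0.1],[0,0,-0.1]],"twist":[[0,0,0],[0,0,0],[0,0,0],[0,0,0],[0,0,0],[0,0,0],[0,0,0],[0,0,0],[0,0,0],[0,0,0],[0,0,0],[0,0,0]]}'
```

```text
clock: 13.35
eef_pos: [479.6, -25.7, 56.1]
tool_rot: [-3.14, -0.0, 1.571]
force: [0.1, -0.5, -4.2]
width: 17.2
gripper_force: 59.1
```

```bash
python3 -m jog '{"claw":[0,0,0,0],"xyz":[[0,0,-0.2],[0,0,-0.2],[0,0,0],[0,0,0]],"twist":[[0,0,0],[0,0,0],[0,0,0],[0,0,0]]}'
python3 - <<'E'
from h import *
im=cam("wrist");save(im,"w4.png")
E
```

```text
clock: 13.85
eef_pos: [479.8, -25.5, 95.5]
tool_rot: [-3.141, -0.0, 1.572]
force: [-1.0, 0.4, -3.7]
width: 16.9
gripper_force: 59.1
```

View pics/w4.png

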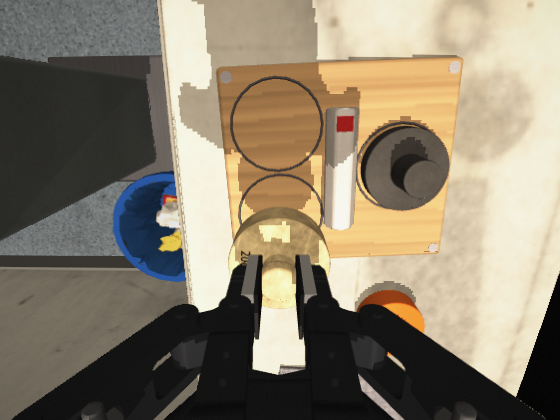

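Big weight held at (280,255), bar and anvil unmoved; upper circle visible round (276,124).

```bash
python3 -m jog '{"claw":[0,0,0,0,0,0,0,0,0,0,0],"xyz":[[-0.3,0.037,0],[-0.47,0.061,0],[-0.47,0.061,0],[-0.47,0.061,0],[-0.47,0.061,0],[-0.4,0.061,0],[-0.24,0.031,0],[0,0,0],[0,0,0.2],[0,0,0.2],[0,0,0]],"twist":[[0,0,0],[0,0,0],[0,0,0],[0,0,0],[0,0,0],[0,0,0],[0,0,0],[0,0,0],[0,0,0],[0,0,0],[0,0,0]]}'
```

```text
clock: 15.28
eef_pos: [516.1, -305.0, 53.6]
tool_rot: [-3.137, -0.004, 1.573]
force: [0.7, 0.7, -4.4]
width: 16.8
gripper_force: 59.1
```

```bash
python3 -m jog '{"claw":[0,0,0,0,0,1,1,1,1,1,1],"xyz":[[0,0,0.12],[0,0,0.09],[0,0,0.01],[0,0,0],[0,0,0],[0,0,0],[0,0,0],[0,0,-0.2],[0,0,-0.3],[0,0,-0.1],[0,0,0]],"twist":[[0,0,0],[0,0,0],[0,0,0],[0,0,0],[0,0,0],[0,0,0],[0,0,0],[0,0,0],[0,0,0],[0,0,0],[0,0,0]]}'
```

```text
clock: 16.65
eef_pos: [518.4, -308.0, 95.0]
tool_rot: [3.14, 0.001, 1.572]
force: [0.4, -0.3, 0.2]
width: 85.6
gripper_force: 0.0
```

```bash
python3 -m jog '{"claw":[1,1,1,1,1,1,1,1,1,1,1],"xyz":[[0.4,0.073,0],[0.5,0.073,0],[0.5,0.073,0],[0.5,0.073,0],[0.5,0.073,0],[0.5,0.073,0],[0.29,0.07,0],[0,0,0.15],[0,0,0.15],[0,0,0],[0,0,0]],"twist":[[0,0,0],[0,0,0],[0,0,0],[0,0,0],[0,0,0],[0,0,0],[0,0,0],[0,0,0],[0,0,0],[0,0,0],[0,0,0]]}'
```

```text
clock: 18.02
eef_pos: [568.2, 9.8, 63.6]
tool_rot: [-3.141, 0.001, 1.569]
force: [0.6, -0.4, 0.3]
width: 85.4
gripper_force: 0.0
```

```bash
python3 -m jog '{"claw":[1,1,1,0,0,0,0,0,0,0,0,0],"xyz":[[0.012,0.006,0.2],[0,0,0.11],[0,0,0],[0,0,0],[0,0,0],[0,0,0],[0,0,0],[0,0,0],[0,0,0],[0,0,0],[0,0,-0.1],[0,0,-0.1]],"twist":[[0,0,0],[0,0,0],[0,0,0],[0,0,0],[0,0,0],[0,0,0],[0,0,0],[0,0,0],[0,0,0],[0,0,0],[0,0,0],[0,0,0]]}'
python3 -m jog '{"claw":[0,0,0,0],"xyz":[[0,0,-0.2],[0,0,-0.2],[0,0,0],[0,0,0]],"twist":[[0,0,0],[0,0,0],[0,0,0],[0,0,0]]}'
python3 - <<'E'
from h import *
im=cam("wrist");save(im,"w5.png")
E
```

```text
clock: 19.52
eef_pos: [568.5, 12.6, 53.1]
tool_rot: [-3.141, 0.0, 1.571]
force: [0.1, 0.9, -1.3]
width: 21.4
gripper_force: 59.2
clock: 20.02
eef_pos: [568.5, 12.7, 92.4]
tool_rot: [-3.141, -0.0, 1.572]
force: [0.3, 1.3, -3.8]
width: 21.4
gripper_force: 59.2
```

View pics/w5.png

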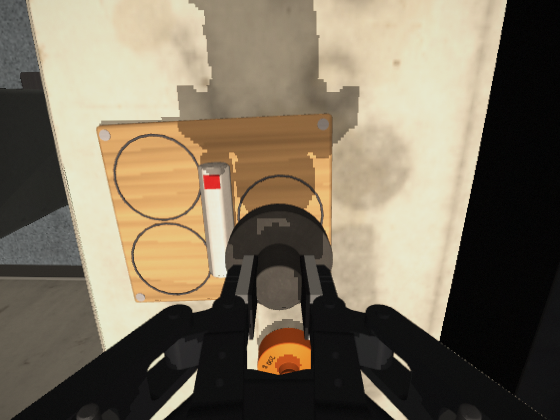

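Anvil held at (278,235); bar still on the board at (217,220), both left circles empty at (158,177) and (173,259).

```bash
python3 - <<'E'
from h import *
im=cam("wrist");print(unproj(im,[(158,177),(172.5,259)],8).round(1));print(unproj(im,[(213,166),(222,277)],28).round(1), unproj(im,[(98,128),(332,114),(136,302)],8).round(1))
E
python3 -m jog '{"claw":[0,0,0,0,0,0,0,0,0,0,0],"xyz":[[-0.3,0.037,0],[-0.47,0.061,0],[-0.47,0.061,0],[-0.47,0.061,0],[-0.47,0.061,0],[-0.4,0.061,0],[-0.25,0.031,0],[0,0,0],[0,0,0.2],[0,0,0.2],[0,0,0]],"twist":[[0,0,0],[0,0,0],[0,0,0],[0,0,0],[0,0,0],[0,0,0],[0,0,0],[0,0,0],[0,0,0],[0,0,0],[0,0,0]]}'
```

```text
[[476.9  42.7   8. ]
 [480.3 -25.8   8. ]]
[[522.9  55.   28. ]
 [524.  -30.2  28. ]] [[437.8  78.7   8. ]
 [604.2  87.8   8. ]
 [443.7 -67.7   8. ]]
clock: 21.5
eef_pos: [604.5, -267.9, 49.5]
tool_rot: [-3.136, -0.003, 1.573]
force: [0.1, 0.7, -2.2]
width: 21.3
gripper_force: 59.2
```

```bash
python3 -m jog '{"claw":[0,0,0,0,0,1,1,1,1,1,1],"xyz":[[0,0,0.12],[0,0,0.09],[0,0,0.02],[0,0,0],[0,0,0],[0,0,0],[0,0,0],[0,0,-0.2],[0,0,-0.3],[0,0,-0.1],[0,0,0]],"twist":[[0,0,0],[0,0,0],[0,0,0],[0,0,0],[0,0,0],[0,0,0],[0,0,0],[0,0,0],[0,0,0],[0,0,0],[0,0,0]]}'
```

```text
clock: 22.88
eef_pos: [607.2, -270.7, 91.1]
tool_rot: [3.139, 0.001, 1.571]
force: [0.4, -0.2, 0.2]
width: 85.6
gripper_force: 0.0
```

```bash
python3 -m jog '{"claw":[1,1,1,1,1,1,1,1,1,1,1],"xyz":[[0.35,-0.12,0],[0.48,-0.14,0],[0.48,-0.14,0],[0.48,-0.14,0],[0.48,-0.14,0],[0.4,-0.12,0],[0.157,-0.04,0],[0,0,0.15],[0,0,0.25],[0,0,0],[0,0,0]],"twist":[[0,0,0],[0,0,0],[0,0,0],[0,0,0],[0,0,0],[0,0,0],[0,0,0],[0,0,0],[0,0,0],[0,0,0],[0,0,0]]}'
python3 - <<'E'
from h import *
im=cam("scene");w=cam("wrist")["color"][60:340,80:460]
a=cv2.resize(im["color"][160:290,200:440],(800,433),interpolation=cv2.INTER_CUBIC)[:,340:]
b=cv2.resize(w,(336,248));c=np.zeros((433,800,3),np.uint8);c[:,:460]=a;c[:248,462:798]=b
cv2.imwrite("pics/s4.png",c[:,:,::-1])
E
```

```text
clock: 24.25
eef_pos: [522.6, 10.5, 49.7]
tool_rot: [-3.142, 0.001, 1.569]
force: [-0.1, -0.3, 0.1]
width: 85.1
gripper_force: 0.0
```

View pics/s4.png

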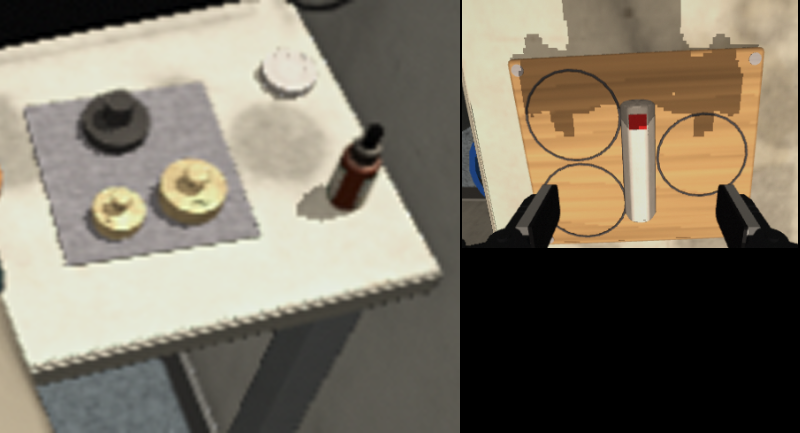

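All three stand upright on the mat, and the bar lies alone on the board. Now gripping the bar.

```bash
python3 -m jog '{"claw":[1,1,1,0,0,0,0,0,0,0],"xyz":[[0.01,0.006,0.22],[0,0,0.15],[0,0,0],[0,0,0],[0,0,0],[0,0,0],[0,0,0],[0,0,0],[0,0,0],[0,0,0]],"twist":[[0,0,0],[0,0,0],[0,0,0],[0,0,0],[0,0,0],[0,0,0],[0,0,0],[0,0,0],[0,0,0],[0,0,0]]}'
python3 -m jog '{"claw":[0,0,0,0,0,0],"xyz":[[0,0,-0.1],[0,0,-0.2],[0,0,-0.3],[0,0,-0.3],[0,0,0],[0,0,0]],"twist":[[0,0,0],[0,0,0],[0,0,0],[0,0,0],[0,0,0],[0,0,0]]}'
```

```text
clock: 25.6
eef_pos: [523.4, 13.3, 13.5]
tool_rot: [3.14, -0.0, 1.572]
force: [0.3, -0.6, 4.8]
width: 19.6
gripper_force: 58.4
clock: 26.35
eef_pos: [522.2, 13.5, 102.3]
tool_rot: [-3.14, -0.0, 1.572]
force: [-0.5, -0.3, -2.6]
width: 19.6
gripper_force: 59.1
```

```bash
python3 -m jog '{"claw":[0,0,0,0,0,0,0],"xyz":[[0.3,0.04,-0.2],[0.4,0.06,-0.2],[0.4,0.06,-0.2],[0.3,0.06,0],[0.17,0,0],[0,0,0],[0,0,0]],"twist":[[0,0,0],[0,0,0],[0,0,0],[0,0,0],[0,0,0],[0,0,0],[0,0,0]]}'
python3 - <<'E'
from h import *
im=cam("wrist");save(im,"w6.png");print(optics.boxes_of("wrist","sample_tray"))
cv2.imwrite("pics/w6b.png",cv2.resize(im["color"][:,:,::-1],(800,600),interpolation=cv2.INTER_CUBIC))
E
```

```text
clock: 27.22
eef_pos: [544.2, 168.0, 162.1]
tool_rot: [-3.14, 0.002, 1.569]
force: [-0.6, -0.3, -2.4]
width: 19.3
gripper_force: 59.2
[{'rect': [223.1, 9.7, 124.9, 166.8], 'score': 0.79}, {'rect': [254.0, 195.0, 48.4, 165.6], 'score': 0.46}]
```

View pics/w6b.png

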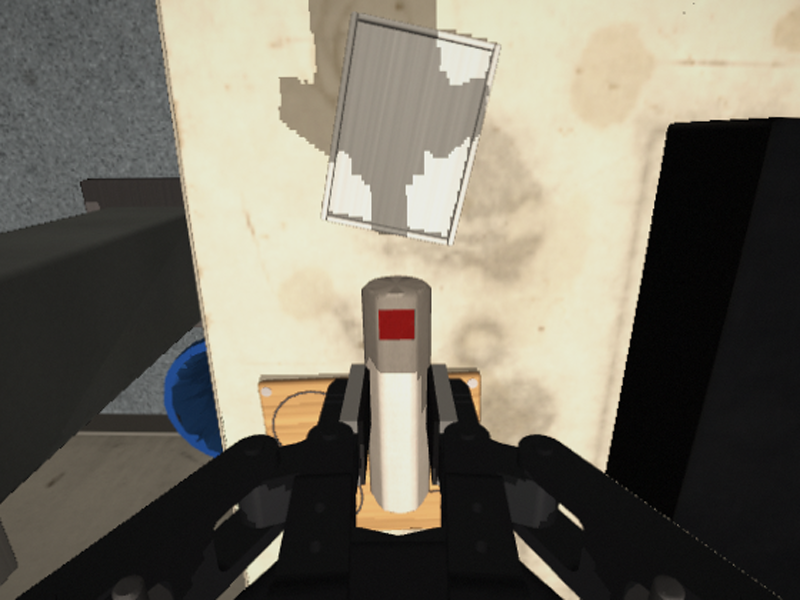

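The bar is gripped at its middle; tray rim corners at (355,14), (500,42), (453,243), (322,217) in the 800-px copy.

```bash
python3 - <<'E'
from h import *
im=cam("wrist");p=np.array([(355,14),(500,42),(453,243),(322,217)])*.7
w=unproj(im,p,10)[:,:2];print(w.round(1),w.mean(0).round(1))
for a,b in((3,0),(2,1)): d=w[b]-w[a];print(np.linalg.norm(d),np.degrees(np.arctan2(-d[0],d[1])))
for a,b in((0,1),(3,2)): d=w[b]-w[a];print(np.linalg.norm(d),np.degrees(np.arctan2(d[1],d[0])))
st=readout.read_state();print(st["eef_pos"],st["tool_rot"])
print(unproj(im,np.array([(396,278),(400,512)])*.7,st["eef_pos"][2]-13+20))
E
```

```text
[[518.8 324. ]
 [603.9 309.3]
 [580.3 188.4]
 [493.3 206.1]] [549.1 256.9]
120.64228460012305 -12.192272060856087
123.14330719581429 -11.040354561859232
86.43277741045813 -9.81250643999157
88.84080257663933 -11.474582282240666
[544.7658148  168.4439329  162.70621401] [-3.14117723e+00  8.02567066e-04  1.56893416e+00]
[[542.89183919 211.61291283 169.70621401]
 [544.07042134 116.96764978 169.70621401]]
```

```bash
python3 -m jog '{"claw":[0,0,0,0,0,0,0,0,0],"xyz":[[0.3,0.017,0],[0.35,0.018,0],[0.246,0.01,0],[0,0,0.2],[0,0,0.35],[0,0,0.4],[0,0,0.2],[0,0,0],[0,0,0]],"twist":[[0,0,0],[0,0,0],[0,0,0],[0,0,0.032],[0,0,0.032],[0,0,0],[0,0,0],[0,0,0],[0,0,0]]}'
python3 - <<'E'
from h import *
im=cam("side");print(readout.read_state()["eef_pos"],readout.read_state()["tool_rot"])
cv2.imwrite("pics/sd1.png",cv2.resize(im["color"][240:360,160:320,::-1],(800,600),interpolation=cv2.INTER_CUBIC))
E
```

```text
clock: 28.5
eef_pos: [550.5, 259.9, 49.1]
tool_rot: [3.14, -0.001, 1.37]
force: [-0.1, 0.3, -2.8]
width: 19.8
gripper_force: 59.2
[550.55815628 260.10570954  49.37625189] [ 3.13923551e+00 -1.66197341e-03  1.37013091e+00]
```

View pics/sd1.png

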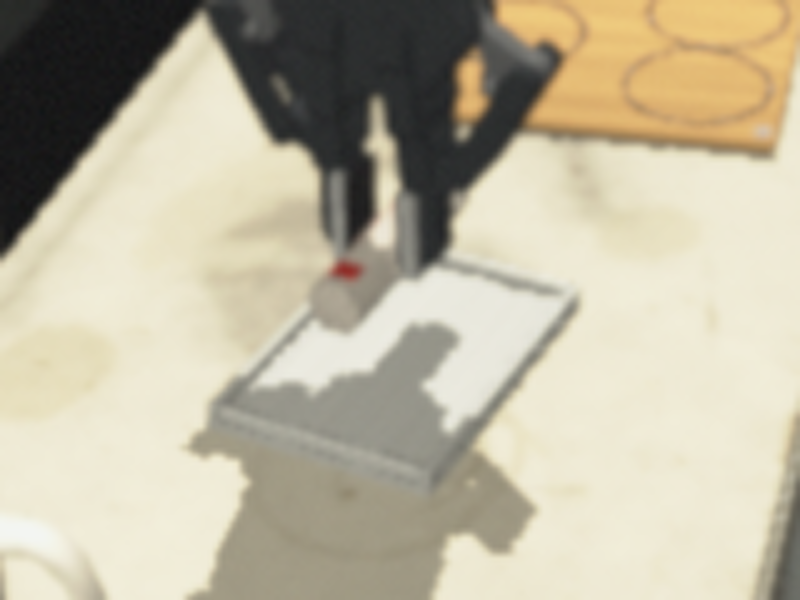

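The bar hangs level above the tray, along its long side. Lowering and releasing.

```bash
python3 -m jog '{"claw":[0,0,0,0,0,0.5,0.5,0.5,0.5,0.5,0.5,0.5],"xyz":[[-0.02,0,0.2],[0,0,0.12],[0,0,0.06],[0,0,0.01],[0,0,0],[0,0,0],[0,0,0],[0,0,0],[0,0,-0.1],[0,0,-0.3],[0,0,-0.3],[0,0,0]],"twist":[[0,0,0],[0,0,0],[0,0,0],[0,0,0],[0,0,0],[0,0,0],[0,0,0],[0,0,0],[0,0,0],[0,0,0],[0,0,0],[0,0,0]]}'
```

```text
clock: 30.05
eef_pos: [550.8, 258.5, 81.7]
tool_rot: [3.137, -0.003, 1.37]
force: [0.4, -0.2, 0.7]
width: 42.6
gripper_force: 0.0
```

```bash
python3 -m jog '{"claw":[1,1,1,1,1,1,1],"xyz":[[0,0,-0.3],[0,0,-0.4],[-0.3,0,-0.1],[-0.4,0,0],[-0.2,0,0],[0,0,0],[0,0,0]],"twist":[[0,0,-0.032],[0,0,-0.032],[0,0,0],[0,0,0],[0,0,0],[0,0,0],[0,0,0]]}'
python3 - <<'E'
from h import *
im=cam("wrist");save(im,"w7.png");sc=cam("scene");sd=cam("side")
c=np.zeros((420,800,3),np.uint8);c[:,:400]=cv2.resize(im["color"][0:210,180:380],(400,420));
c[:,400:]=cv2.resize(sc["color"][165:270,290:390],(400,420),interpolation=cv2.INTER_CUBIC)
cv2.imwrite("pics/c1.png",c[:,:,::-1])
E
```

```text
clock: 30.92
eef_pos: [548.7, 169.9, 158.3]
tool_rot: [-3.141, -0.001, 1.573]
force: [-0.3, 0.7, 1.7]
width: 85.1
gripper_force: 0.0
```

View pics/c1.png

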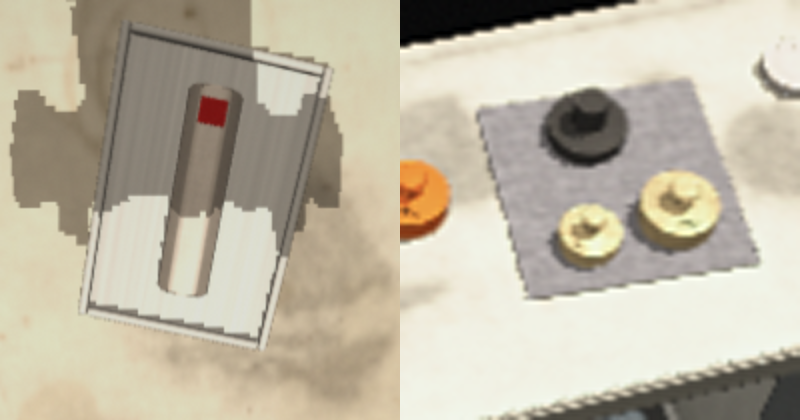

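The bar lies centred and aligned in the tray (left (200,190)); all three stand on the mat. Next, returning the anvil.

```bash
python3 -m jog '{"claw":[1,1,1,1,1,1,1,1,1,1,1,1],"xyz":[[-0.4,0.05,0],[-0.5,0.065,0],[-0.5,0.065,0],[-0.5,0.065,0],[-0.5,0.065,0],[-0.5,0.065,0],[-0.5,0.065,0],[-0.5,0.065,0],[-0.3,0.05,0],[-0.206,0.028,0],[0,0,0.4],[0,0,0.4]],"twist":[[0,0,0],[0,0,0],[0,0,0],[0,0,0],[0,0,0],[0,0,0],[0,0,0],[0,0,0],[0,0,0],[0,0,0],[0,0,0],[0,0,0]]}'
python3 -m jog '{"claw":[1,1,1],"xyz":[[0,0,0.1],[0,0,0],[0,0,0]],"twist":[[0,0,0],[0,0,0],[0,0,0]]}'
```

```text
clock: 32.58
eef_pos: [608.5, -271.5, 78.1]
tool_rot: [3.14, -0.001, 1.573]
force: [-0.6, -0.1, -0.1]
width: 85.3
gripper_force: 0.0
clock: 32.95
eef_pos: [608.8, -273.0, 70.6]
tool_rot: [3.139, 0.001, 1.572]
force: [-0.1, 0.2, 0.8]
width: 85.3
gripper_force: 0.0
```

```bash
python3 -m jog '{"claw":[1,1,1,0,0,0,0,0,0,0,0,0],"xyz":[[0.02,-0.015,0.2],[0,0,0.21],[0,0,0],[0,0,0],[0,0,0],[0,0,0],[0,0,0],[0,0,0],[0,0,0],[0,0,0],[0,0,-0.2],[0,0,-0.2]],"twist":[[0,0,0],[0,0,0],[0,0,0],[0,0,0],[0,0,0],[0,0,0],[0,0,0],[0,0,0],[0,0,0],[0,0,0],[0,0,0],[0,0,0]]}'
python3 -m jog '{"claw":[0,0,0],"xyz":[[0,0,-0.25],[0,0,0],[0,0,0]],"twist":[[0,0,0],[0,0,0],[0,0,0]]}'
```

```text
clock: 34.45
eef_pos: [605.6, -270.6, 68.7]
tool_rot: [-3.141, -0.0, 1.571]
force: [1.1, 1.2, -3.0]
width: 21.4
gripper_force: 59.4
clock: 34.83
eef_pos: [605.6, -270.3, 92.6]
tool_rot: [-3.141, -0.0, 1.572]
force: [-0.2, -0.3, -3.1]
width: 21.3
gripper_force: 59.3
```

```bash
python3 -m jog '{"claw":[0,0,0,0,0,0,0,0,0,0,0],"xyz":[[0.3,-0.037,0],[0.47,-0.061,0],[0.47,-0.061,0],[0.47,-0.061,0],[0.47,-0.061,0],[0.4,-0.061,0],[0.246,-0.03,0],[0,0,0.2],[0,0,0.15],[0,0,0],[0,0,0]],"twist":[[0,0,0],[0,0,0],[0,0,0],[0,0,0],[0,0,0],[0,0,0],[0,0,0],[0,0,0],[0,0,0],[0,0,0],[0,0,0]]}'
```

```text
clock: 36.2
eef_pos: [568.7, 11.1, 57.8]
tool_rot: [-3.142, 0.0, 1.57]
force: [0.2, -0.0, -1.5]
width: 21.5
gripper_force: 59.3
```

```bash
python3 -m jog '{"claw":[0,0,0,0,0,1,1,1,1,1,1],"xyz":[[0.005,0,0.15],[0,0,0.08],[0,0,0.01],[0,0,0],[0,0,0],[0,0,0],[0,0,0],[0,0,-0.2],[0,0,-0.3],[0,0,-0.1],[0,0,0]],"twist":[[0,0,0],[0,0,0],[0,0,0],[0,0,0],[0,0,0],[0,0,0],[0,0,0],[0,0,0],[0,0,0],[0,0,0],[0,0,0]]}'
```

```text
clock: 37.58
eef_pos: [569.0, 12.5, 94.3]
tool_rot: [3.14, -0.0, 1.572]
force: [-0.4, -0.3, -0.1]
width: 85.8
gripper_force: 0.0
```

```bash
python3 -m jog '{"claw":[1,1,1,1,1,1,1,1,1,1,1],"xyz":[[-0.4,-0.073,0],[-0.5,-0.073,0],[-0.5,-0.073,0],[-0.5,-0.073,0],[-0.5,-0.073,0],[-0.5,-0.073,0],[-0.3,-0.072,0],[0,0,0.1],[0,0,0.15],[0,0,0],[0,0,0]],"twist":[[0,0,0],[0,0,0],[0,0,0],[0,0,0],[0,0,0],[0,0,0],[0,0,0],[0,0,0],[0,0,0],[0,0,0],[0,0,0]]}'
```

```text
clock: 38.95
eef_pos: [518.2, -306.3, 68.4]
tool_rot: [-3.141, -0.001, 1.573]
force: [-0.4, 0.8, 0.2]
width: 85.2
gripper_force: 0.0
```

```bash
python3 -m jog '{"claw":[1,1,1,0,0,0,0,0,0,0,0,0],"xyz":[[0,0,0.2],[0,0,0.16],[0,0,0],[0,0,0],[0,0,0],[0,0,0],[0,0,0],[0,0,0],[0,0,0],[0,0,0],[0,0,-0.2],[0,0,-0.2]],"twist":[[0,0,0],[0,0,0],[0,0,0],[0,0,0],[0,0,0],[0,0,0],[0,0,0],[0,0,0],[0,0,0],[0,0,0],[0,0,0],[0,0,0]]}'
python3 -m jog '{"claw":[0,0,0],"xyz":[[0,0,-0.25],[0,0,0],[0,0,0]],"twist":[[0,0,0],[0,0,0],[0,0,0]]}'
```

```text
clock: 40.45
eef_pos: [516.7, -307.3, 73.2]
tool_rot: [-3.139, -0.001, 1.571]
force: [0.6, 0.1, -4.3]
width: 16.5
gripper_force: 59.3
clock: 40.83
eef_pos: [517.1, -307.1, 97.2]
tool_rot: [-3.14, -0.001, 1.572]
force: [-1.1, 0.2, -3.8]
width: 16.7
gripper_force: 59.3
```

```bash
python3 -m jog '{"claw":[0,0,0,0,0,0,0,0,0,0,0],"xyz":[[0.3,-0.037,0],[0.47,-0.061,0],[0.47,-0.061,0],[0.47,-0.061,0],[0.47,-0.061,0],[0.4,-0.061,0],[0.235,-0.031,0],[0,0,0.2],[0,0,0.18],[0,0,0],[0,0,0]],"twist":[[0,0,0],[0,0,0],[0,0,0],[0,0,0],[0,0,0],[0,0,0],[0,0,0],[0,0,0],[0,0,0],[0,0,0],[0,0,0]]}'
```

```text
clock: 42.2
eef_pos: [480.2, -26.4, 59.7]
tool_rot: [-3.141, 0.0, 1.571]
force: [-0.2, 0.1, -4.1]
width: 16.6
gripper_force: 59.3
```

```bash
python3 -m jog '{"claw":[0,0,0,0,0,1,1,1,1,1,1],"xyz":[[0,0,0.13],[0,0,0.09],[0,0,0.01],[0,0,0],[0,0,0],[0,0,0],[0,0,0],[0,0,-0.2],[0,0,-0.3],[0,0,-0.1],[0,0,0]],"twist":[[0,0,0],[0,0,0],[0,0,0],[0,0,0],[0,0,0],[0,0,0],[0,0,0],[0,0,0],[0,0,0],[0,0,0],[0,0,0]]}'
```

```text
clock: 43.58
eef_pos: [480.6, -26.1, 97.0]
tool_rot: [3.141, 0.0, 1.572]
force: [0.4, 0.6, 0.0]
width: 85.2
gripper_force: 0.0
```

Next, the small weight at (514.5, -241): dx +34, dy -215.

```bash
python3 -m jog '{"claw":[1,1,1,1,1,1,1,1,1],"xyz":[[-0.4,0.063,0],[-0.48,0.08,0],[-0.48,0.08,0],[-0.48,0.08,0],[-0.31,0.037,0],[0,0,0.1],[0,0,0.2],[0,0,0],[0,0,0]],"twist":[[0,0,0],[0,0,0],[0,0,0],[0,0,0],[0,0,0],[0,0,0],[0,0,0],[0,0,0],[0,0,0]]}'
```

```text
clock: 44.7
eef_pos: [514.3, -240.3, 66.5]
tool_rot: [-3.141, -0.001, 1.572]
force: [0.0, 0.3, 0.3]
width: 85.2
gripper_force: 0.0
```

```bash
python3 -m jog '{"claw":[1,1,1,0,0,0,0,0,0,0,0,0],"xyz":[[0,0,0.2],[0,0,0.18],[0,0,0],[0,0,0],[0,0,0],[0,0,0],[0,0,0],[0,0,0],[0,0,0],[0,0,0],[0,0,-0.2],[0,0,-0.2]],"twist":[[0,0,0],[0,0,0],[0,0,0],[0,0,0],[0,0,0],[0,0,0],[0,0,0],[0,0,0],[0,0,0],[0,0,0],[0,0,0],[0,0,0]]}'
python3 -m jog '{"claw":[0,0,0],"xyz":[[0,0,-0.28],[0,0,0],[0,0,0]],"twist":[[0,0,0],[0,0,0],[0,0,0]]}'
```

```text
clock: 46.2
eef_pos: [513.8, -240.8, 68.6]
tool_rot: [-3.14, -0.001, 1.571]
force: [0.5, -0.9, -2.9]
width: 11.8
gripper_force: 59.0
clock: 46.58
eef_pos: [513.8, -240.6, 95.8]
tool_rot: [-3.14, -0.001, 1.572]
force: [-0.4, 0.5, -3.0]
width: 11.5
gripper_force: 59.0
```

```bash
python3 -m jog '{"claw":[0,0,0,0,0,0,0,0,0,0,0],"xyz":[[0.3,-0.037,0],[0.47,-0.061,0],[0.47,-0.061,0],[0.47,-0.061,0],[0.47,-0.061,0],[0.4,-0.061,0],[0.235,-0.024,0],[0,0,0.2],[0,0,0.2],[0,0,0],[0,0,0]],"twist":[[0,0,0],[0,0,0],[0,0,0],[0,0,0],[0,0,0],[0,0,0],[0,0,0],[0,0,0],[0,0,0],[0,0,0],[0,0,0]]}'
```

```text
clock: 47.95
eef_pos: [477.5, 40.1, 56.6]
tool_rot: [-3.141, 0.0, 1.571]
force: [0.9, 0.2, -2.6]
width: 11.8
gripper_force: 59.0
```

```bash
python3 -m jog '{"claw":[0,0,0,0,0,1,1,1,1,1,1],"xyz":[[0,0,0.14],[0,0,0.09],[0,0,0.01],[0,0,0],[0,0,0],[0,0,0],[0,0,0],[0,0,-0.2],[0,0,-0.3],[0,0,-0.1],[0,0,0]],"twist":[[0,0,0],[0,0,0],[0,0,0],[0,0,0],[0,0,0],[0,0,0],[0,0,0],[0,0,0],[0,0,0],[0,0,0],[0,0,0]]}'
python3 -m jog '{"claw":[1,1,1,1,1,1],"xyz":[[0,0.2,-0.5],[0,0.215,-0.5],[0,0,-0.37],[0,0,0],[0,0,0],[0,0,0]],"twist":[[0,0,0],[0,0,0],[0,0,0],[0,0,0],[0,0,0],[0,0,0]]}'
python3 - <<'E'
from h import *
im=cam("wrist");sc=cam("side")
c=np.zeros((450,800,3),np.uint8);c[:,:400]=cv2.resize(im["color"][125:305,205:365],(400,450),interpolation=cv2.INTER_CUBIC)
c[:,400:]=cv2.resize(sc["color"][150:330,190:350],(400,450),interpolation=cv2.INTER_CUBIC)
cv2.imwrite("pics/c2.png",c[:,:,::-1])
E
```

```text
clock: 49.32
eef_pos: [478.0, 40.5, 93.0]
tool_rot: [3.141, -0.0, 1.572]
force: [-0.1, -0.1, -0.5]
width: 85.3
gripper_force: 0.0
clock: 50.08
eef_pos: [518.0, 40.4, 228.1]
tool_rot: [-3.138, 0.0, 1.571]
force: [-0.6, -0.6, -0.2]
width: 85.7
gripper_force: 0.0
```

View pics/c2.png

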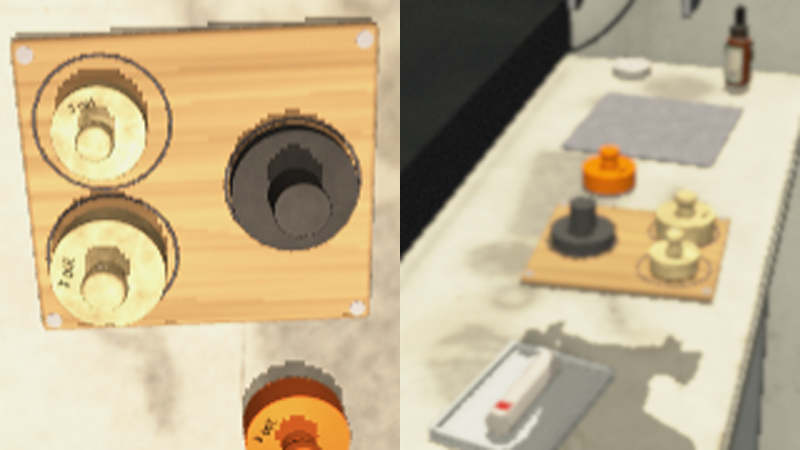

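All three stand upright on their circles, matching the first view to 2–3 mm; the bar lies in the tray, and the bottle, test block and orange look-alike are where they were.

```bash
python3 -c "
from cell import order;print(order.finish_job())"
```

```text
the job is handed in; nothing more can be done
None
```

I've handed the job in (no verdict came back): the bar lies centred in the tray along its long side, both weights and the anvil are upright on their own circles to within about 3 mm, the dropper bottle, test block and orange look-alike weren't disturbed, and it took about 50 s of the 131 s allowed.

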